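# Unpin the cylinder rod and hold it up level

### The job

The cylinder rod on the bench is due to be looked over from below: draw its red-handled clevis pin straight up out of the rod's eye, with the rod still lying in its V-blocks, hang the pin by its collar fully home in the side notch of the small pin rest, and let go of it. Then take the rod at its yellow balance band, lift it at least 9 cm straight up out of the V-blocks and keep it steady and level over the fixture; the program finishes while still holding it there, with nothing else carrying it. Do not tip the rod over, and leave the other things on the bench where they are.

Things in the scene. Friction and masses are not known exactly. Their poses are not given: they have to be found in the camera images.
- fixture: Fixed fixture: green base plate 110 x 290 x 20 mm (centred at y = +45 mm), two steel V-blocks at y = -60 and +60 mm, each 24 mm along y, and at y = +158 mm a lug 50 x 40 mm, top at z = 71 mm, with a vertical bore 16 mm wide. Origin on the bench under the rod's balance point; z up, y along the lying rod towards its eye. The rod's axis lies at z = 80 mm.
- rod: Metal cylinder rod, 0.65 kg, along its y axis in the V-blocks. Bar 32 mm thick from y = -84 to +116 mm; at -y a dark piston 50 mm thick, 35 mm long; at +y a neck and a flat eye 36 x 44 x 16 mm, its hole at y = +158 mm. Origin: balance point on the bar's axis, middle of a yellow band 22 mm long; z up. Free round the band for fingers from above: 96 mm between V-blocks, 44 mm below the bar.
- rod_eye (a point): Centre of the eye's vertical hole (16 mm wide) at the eye's top face, 8 mm above the rod's axis and 158 mm from the balance point. The underside of the pin's collar sits here at the start.
- pin: Loose upright clevis pin, 0.08 kg, through the rod's eye into the bore. Steel shank 12 mm thick, 40 mm long, chamfered tip; collar 28 mm across, 6 mm thick; above it a round red handle 16 mm across, 36 mm tall (z = 6 to 42 mm). Origin on the axis at the collar's underside; z up through the handle. It is out of the eye after rising 40 mm.
- pin_rest: Small fixed stand: green foot 85 x 70 mm, green post at +x, and a level steel plate 64 mm wide along y, from x = -30 to +40 mm, top 75 mm above the bench. A side notch 17 mm wide is cut through the plate, open towards the rest's own -x. Origin on the bench beneath the notch's seat; z up.
- notch (a point): Seat of the side notch at the plate's top face, 75 mm above the bench, axes as the rest's; closed end 8.5 mm to +x, open from 30 mm at -x. A parked pin hangs upright here, collar flat on the plate, pin's origin at this point. Plate 12 mm thick, open below: lower the pin in from above or slide it in from the open side.
- tin: Loose grease jar with an orange band, 64 mm in diameter, 75 mm tall, origin under its middle. Bystander; it and the pin rest swap sides of the bench in some starts.
- wrench: Loose wrench about 200 mm long, bystander.
- hammer: Loose hammer about 260 mm long, bystander.
- bearing: Loose steel bearing ring 72 mm in diameter, 18 mm tall, bystander.
- dish: Loose blue bowl 110 mm in diameter, 35 mm tall, bystander.
- oil: Loose white oil bottle 60 mm in diameter, 170 mm tall, bystander.
- gland: Loose brass gland nut 60 mm in diameter, 45 mm tall, bystander.

How it is judged:
On the way, in this order (a step that is already met when the one before it is completed fails the run):
1. the pin is drawn up out of the eye while the rod lies in its V-blocks (z of pin in the frame of rod_eye above 0.04 m and height (world z) of rod below 0.095 m and distance of rod from where it was at the start of the episode below 0.02 m), for 0.05 s.
2. the pin hangs released in the side notch, the rod still lying in its V-blocks (horizontal distance between pin and notch below 0.012 m and z of pin in the frame of notch between -0.004 and 0.004 m and angle between pin's own z axis and vertical below 0.15 rad and contact force between the fingers and pin below 0.1 N and height (world z) of rod below 0.095 m and distance of rod from where it was at the start of the episode below 0.02 m), for 0.2 s.
3. the rod is held level in the air over the fixture (horizontal distance between pin and notch below 0.012 m and z of pin in the frame of notch between -0.004 and 0.004 m and angle between pin's own z axis and vertical below 0.15 rad and contact force between the fingers and pin below 0.1 N and distance between the grasp point and rod below 0.05 m and height (world z) of rod above 0.155 m and angle between rod's own z axis and vertical below 0.12 rad and horizontal distance between rod and fixture below 0.08 m and contact force between the fingers and rod above 2 N and contact force between rod and fixture below 0.1 N and contact force between rod and pin_rest below 0.1 N and linear speed of rod below 0.03 m/s and angular speed of rod below 0.2 rad/s), for 0.3 s.
At the end, for the whole second after the job is handed in: Pin in the notch: within 12 mm of the seat across, 4 mm in height, 0.15 rad of upright, untouched. Rod gripped (over 2 N) within 50 mm of its balance point, axis over 155 mm up, level within 0.12 rad, under 80 mm from the fixture origin, clear of fixture and rest, under 30 mm/s and 0.2 rad/s (all of step 3); the arm keeps its last pose, push and grip.
It fails at once if the rod is lifted with the pin still in its eye (height (world z) of rod above 0.1 m and horizontal distance between pin and rod_eye below 0.012 m and z of pin in the frame of rod_eye below 0.035 m).
It fails at once if the rod is tipped over (more than 0.5 rad) (angle between rod's own z axis and vertical above 0.5 rad).
It fails at once if a bystander is moved by more than 40 mm (distance of any of tin, wrench, hammer, bearing, dish, oil, gland from where it was at the start of the episode above 0.04 m).
It also fails if it takes over 51 s, if anything falls off the work surface, if the arm or the gripper's body presses on something with over 40 N, if the wrist force passes 120 N, or if a joint passes its speed limit or range.

### The arm

A 7-joint arm with a two-finger parallel gripper is mounted at the origin on the work surface. World frame = base frame: x ahead of the robot, y to its left, z up, the work surface at z = 0. Lengths are in m, angles in rad, forces in N, time in s.
With the tool pointing down it reaches from about 0.425 to 0.925 m from the base axis. Payload 6.8 kg.
Tool frame: the origin (TCP) lies midway between the tips of the shut fingers; the grasp point (between the pads) lies 19 mm behind it; x points along the fingers, z is the direction in which the jaws open and shut, and the axes are right-handed (so a half turn about x gives the same grasp; the last joint's range is limited). The gripper opens to 85 mm and grips with 20 to 120 N. Pads are 22 mm wide; open, the fingers measure 114 mm over their backs; the gripper's body (76 mm by 85 mm) begins 54 mm behind the grasp point. The pads swing forward as they close: fully open they stand 13 mm farther back than shut.
Start: joints at [1.111, 0.477, 0.022, 1.555, -0.011, 1.109, -0.083], TCP at [0.233, -0.634, 0.21] pointing down, gripper open.
Joint ranges: [-2.96, 2.96], [-0.34, 2.1], [-1.41, 1.46], [0.24, 2.44], [-1.37, 4.51], [0.17, 1.92], [-2.96, 2.96]. Speed limits (rad/s): [2.39, 2.39, 3.14, 3.14, 3.14, 3.14, 3.14].

### API

Orientations are given as a unit quaternion [w, x, y, z].
In Python, from station import bot gives the robot as it stands. The module is installed in compiled form; this text tells all that it offers.
- The arm moves only by the shell command python3 -m jog 'ROWS' [FORCE]. ROWS is text: rows parted by semicolons, each of 7 numbers parted by spaces: the shift along the tool's x, y, z in mm, then the turn, a rotation vector about the tool's x, y, z in units of 6 degrees (1.0 is 6 degrees), then the finger opening in mm, from 0 to 85.4. A call has 1 to 5 rows; each row shifts and turns the commanded pose from where the row before left it, along the tool's axes as they then stand; what a row does not reach is not made up. A row lasts 1/10 s, in which the tool goes at most 50 mm and 8.59 degrees, less where a joint would pass 70% of its speed; a pose out of reach is approached as far as the arm can. A call with a gripper value outside its range is refused whole. The fingers move at their own pace and stop on an object; FORCE is the grip in N (left out, the last holds). Time passes only in rows, so rows that do not move let the fingers close. It gives the time, the measured TCP pose, the force and the opening at its end, in the units of the state.
- bot.get_obs(): the state, without advancing time (a new reading comes with each control period).
- bot.read_camera(name): name is "scene" or "side" or "wrist"; returns (picture, depth): 420x560x3 uint8, red, green, blue; 420x560 float32, m along the optical axis (not along the pixel's ray), 0 where there is no reading.
- bot.calibration(name): a dict with "fx", "fy", "cx", "cy" (pixels), "T" (4x4, takes a point from camera to world coordinates). Camera axes: x right, y up, looking along -z (the intrinsics and any distortion apply to the point x, -y, -z); pixel columns grow to the right and rows downward; lengths in m; the calibration is good to about 2 mm. A picture is of the moment at which its call begins: read the wrist's pose just before it. calibration takes no time and is no camera call; for the wrist camera it gives the pose at the moment of the call.
- bot.hand_in(): hands the job in, once; it reports no verdict.
The state is a dict: "t": time; "q": joint angles; "joint_vel": joint speeds; "joint_torque": joint torques, N m; "eef_pos": TCP position; "tool_rot": TCP orientation; "contact_force": force on the tool from outside, world axes, zero at the start; "torque": the same for the moment, N m; "gripper_width": opening from 0.0 (shut) to 1.0 (fully open).
Only numpy, scipy, OpenCV 4.12 (cv2) and the standard library are available. Lean on these libraries where they do the work, as an engineer would, in place of code of your own. Each camera call takes 0.05 s, during which the arm holds its last target.

## Working session

There is one attempt and no reset: what is moved stays moved. The work goes in short steps, Python scripts to look and compute and a shell command to move; the robot and the scene stay as the last step left them, time stands still between calls to the robot, and variables do not carry over. Pictures are saved under pics/ and viewed, and the job is handed in when it is done.

```bash
mkdir -p pics; cat > h.py <<'E'
import numpy as np, cv2
from station import bot
from scipy.spatial.transform import Rotation as R
def snap(n,f):
    c=bot.calibration(n); p,d=bot.read_camera(n)
    cv2.imwrite(f'pics/{f}.png',p[:,:,::-1]); np.savez(f'{f}.npz',p=p,d=d,**{k:np.array(c[k]) for k in('fx','fy','cx','cy','T')})
    return p,d,c
def load(f): return np.load(f'{f}.npz')
def w(s,u,v,z=None):
    "world pt of pixel; by depth, or on plane z"
    T=s['T']; r=np.array([(u-s['cx'])/s['fx'],-(v-s['cy'])/s['fy'],-1.])
    if z is None: r=r*s['d'][int(v),int(u)]; return (T[:3,:3]@r+T[:3,3])
    dr=T[:3,:3]@r; return T[:3,3]+dr*(z-T[2,3])/dr[2]
def cloud(s):
    v,u=np.mgrid[0:420,0:560]; d=s['d']
    P=np.stack([(u-s['cx'])/s['fx']*d,-(v-s['cy'])/s['fy']*d,-d],-1)@s['T'][:3,:3].T+s['T'][:3,3]
    P[d==0]=np.nan; return P
def st():
    o=bot.get_obs(); q=o['tool_rot']; return o,np.array(o['eef_pos']),R.from_quat([q[1],q[2],q[3],q[0]]).as_matrix()
def go(target):
    "shift in tool axes (mm) to world TCP target"
    o,p,M=st(); return np.round(M.T@(np.array(target)-p)*1000,1)
E
python3 - <<'E'
from h import *
for n in('scene','side','wrist'):
    snap(n,n+'0')
    c=bot.calibration(n); print(n,c['fx'],{k:v for k,v in c.items() if k not in('T',)}); print(np.round(c['T'],3))
o,p,M=st();print(o);print(M.round(3))
E
```

```text
scene 410.2942521021614 {'fx': 410.2942521021614, 'fy': 410.2942521021614, 'cx': 283.30357156978346, 'cy': 220.26007554051486}
[[-0.208 -0.744  0.634  1.399]
 [ 0.978 -0.167  0.125  0.142]
 [ 0.013  0.646  0.763  1.02 ]
 [ 0.     0.     0.     1.   ]]
side 457.3580042153061 {'fx': 457.3580042153061, 'fy': 457.3580042153061, 'cx': 281.88490432220294, 'cy': 201.1709903972576}
[[ 0.915  0.245 -0.32   0.138]
 [-0.403  0.562 -0.722 -1.094]
 [ 0.003  0.79   0.614  0.978]
 [ 0.     0.     0.     1.   ]]
wrist 333.741746088193 {'fx': 333.741746088193, 'fy': 333.741746088193, 'cx': 283.31933462627364, 'cy': 212.94982081781512}
[[ 0.345  0.9    0.266  0.3  ]
 [-0.939  0.332  0.095 -0.609]
 [-0.003 -0.283  0.959  0.374]
 [ 0.     0.     0.     1.   ]]
{'t': 0.15, 'q': array([ 1.11089474,  0.47767164,  0.02234312,  1.55618782, -0.01146372,
        1.10928558, -0.08311271]), 'joint_vel': array([ 0.00045559, -0.00256262, -0.00128236, -0.00376413, -0.00084069,
       -0.00015679, -0.0001682 ]), 'joint_torque': array([ 2.09328558e-03, -5.96926188e+01,  1.61012270e+00, -2.81490701e+01,
        1.26692292e-02,  6.58283287e-03,  2.34157295e-05]), 'eef_pos': array([ 0.23242188, -0.6332242 ,  0.20962326]), 'tool_rot': array([ 0.57934929,  0.4050286 ,  0.58022485, -0.40453103]), 'contact_force': array([ 0.23563015,  0.3084193 , -0.19833015]), 'torque': array([-0.03325185, -0.02553248,  0.00169364]), 'gripper_width': 0.9972453758044608}
[[-0.001  0.939  0.345]
 [ 0.001  0.345 -0.939]
 [-1.    -0.    -0.001]]
```

View pics/scene0.png

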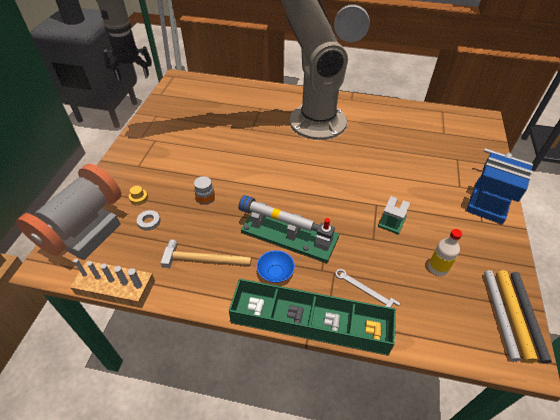

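View pics/side0.png

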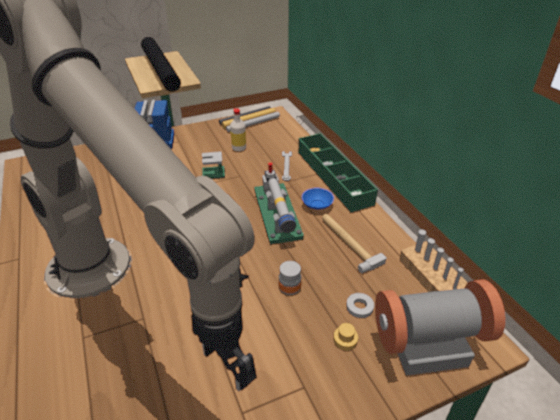

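The scene view shows the rod from piston (245,204) to pin (326,228), with the pin rest at (395,213). The side view also has everything. Next I'll enlarge.

```bash
python3 - <<'E'
from h import *
a=load('scene0')['p'][:,:,::-1]; 
cv2.imwrite('pics/a.png',cv2.resize(a[180:270,230:420],None,fx=4.2,fy=4.2,interpolation=cv2.INTER_CUBIC))
a=load('side0')['p'][:,:,::-1]
cv2.imwrite('pics/b.png',cv2.resize(a[140:250,190:320],None,fx=5,fy=5,interpolation=cv2.INTER_CUBIC))
E
```

```text
(no output)
```

View pics/a.png

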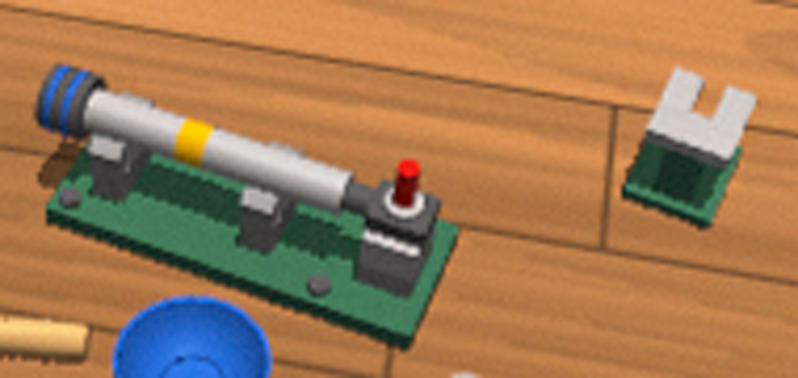

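View pics/b.png

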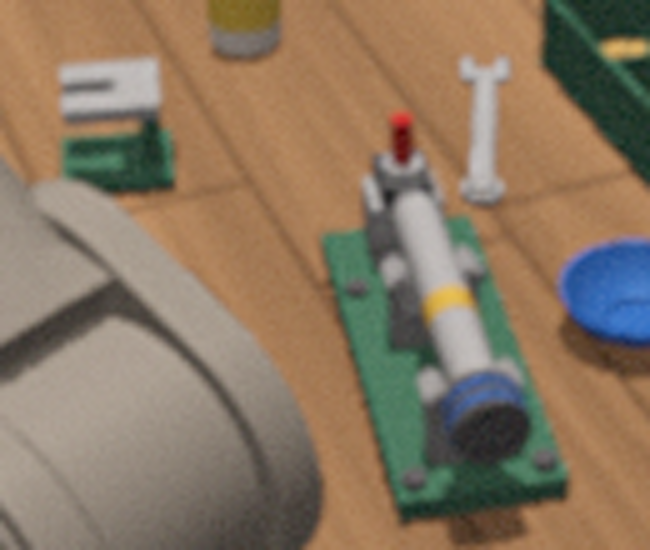

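```bash
python3 - <<'E'
from h import *
for n in('scene0','side0'):
    s=load(n); P=cloud(s); h=cv2.cvtColor(s['p'],cv2.COLOR_RGB2HSV); H,S,V=[h[...,i].astype(int) for i in range(3)]
    reg=(P[...,0]>.35)&(P[...,0]<.95)&(P[...,1]>-.35)&(P[...,1]<.45)
    red=((H<6)|(H>174))&(S>190)&(V>60)&reg&(P[...,2]>.05)&(P[...,2]<.16)
    q=P[red]; print(n,'red',len(q),q.mean(0).round(4),q.min(0).round(3),q.max(0).round(3))
    v,u=np.nonzero(red); print('px',u.min(),u.max(),v.min(),v.max())
    yel=(H>20)&(H<32)&(S>180)&(V>120)&reg&(P[...,2]>.06)&(P[...,2]<.12)
    q=P[yel]; v,u=np.nonzero(yel);print('yel',len(q),q.mean(0).round(4),q.max(0).round(3),u.mean(),v.mean())
    top=reg&(S<70)&(P[...,2]>.069)&(P[...,2]<.081)&(V>120)
    q=P[top]; v,u=np.nonzero(top)
    lab,L=cv2.connectedComponentsWithStats(top.astype(np.uint8))[1:3]
    for i in range(1,len(L)):
        if L[i,4]>25: print(L[i],P[lab==i].mean(0).round(4))
E
```

```text
scene0 red 46 [0.6325 0.1166 0.12  ] [0.621 0.11  0.101] [0.64  0.124 0.132]
px 324 329 218 228
yel 58 [0.6067 0.0018 0.0915] [0.656 0.446 0.101] 289.3965517241379 216.27586206896552
[194 177  17  12 161] [ 0.511  -0.3051  0.0751]
[384 196  26  22 287] [0.483  0.3208 0.0751]
[251 212   9   6  30] [ 0.6112 -0.1023  0.0758]
[287 225   9   6  33] [0.6359 0.016  0.0767]
side0 red 14 [0.6266 0.108  0.1172] [0.623 0.1   0.101] [0.631 0.115 0.129]
px 269 271 163 171
yel 6 [0.6169 0.4308 0.0692] [0.629 0.44  0.075] 236.5 136.16666666666666
[202 152  20  11 158] [0.4806 0.3156 0.0732]
[280 261  20  16 248] [ 0.5089 -0.3109  0.0737]
```

```bash
python3 -m jog '-12 35 -30 0 0 0 85;-12 35 -30 0 0 0 85;-12 35 -30 0 0 0 85;-12 35 -30 0 0 0 85;-12 35 -30 0 0 0 85'
python3 -m jog '0 36 -31 0 0 0 85;0 36 -31 0 0 0 85;0 36 -31 0 0 0 85;0 36 -31 0 0 0 85;0 36 -31 0 0 0 85'
python3 -m jog '0 36 -31 0 0 0 85;0 36 -31 0 0 0 85;0 36 -31 0 0 0 85;0 36 -31 0 0 0 85;0 36 -31 0 0 0 85'
python3 -m jog '0 36 -31 0 0 0 85;0 20 -20 0 0 0 85;0 0 0 -1.3 0 0 85;0 0 0 -1.3 0 0 85;0 0 0 -1.3 0 0 85'
python3 -m jog '0 0 0 -1.3 0 0 85;0 0 0 -1.3 0 0 85;0 0 0 -1.3 0 0 85;0 0 0 -1.3 0 0 85;0 0 0 -0.6 0 0 85'
```

```text
t: 0.65
eef_pos: [0.3457, -0.4307, 0.2707]
tool_rot: [0.58, 0.405, 0.58, -0.405]
contact_force: [1.0, -0.4, 0.7]
gripper_width: 0.993
t: 1.15
eef_pos: [0.4612, -0.2232, 0.2705]
tool_rot: [0.58, 0.405, 0.58, -0.405]
contact_force: [0.9, -0.1, 0.2]
gripper_width: 0.998
t: 1.65
eef_pos: [0.5768, -0.0159, 0.2703]
tool_rot: [0.58, 0.405, 0.58, -0.405]
contact_force: [0.1, -0.6, 0.3]
gripper_width: 0.992
t: 2.15
eef_pos: [0.6112, 0.05, 0.2699]
tool_rot: [0.65, 0.277, 0.651, -0.277]
contact_force: [-0.1, 0.1, 0.1]
gripper_width: 0.994
t: 2.65
eef_pos: [0.6111, 0.0494, 0.27]
tool_rot: [0.703, 0.07, 0.704, -0.07]
contact_force: [-0.0, 0.4, -0.1]
gripper_width: 0.995
```

```bash
python3 -m jog '0 0 0 0 0 0 85;0 0 0 0 0 0 85'; python3 - <<'E'
from h import *
snap('wrist','w1'); o,p,M=st(); print(p,M.round(3),o['q'].round(2),o['t'],bot.calibration('wrist')['T'].round(3))
E
```

```text
t: 2.85
eef_pos: [0.6112, 0.0495, 0.2702]
tool_rot: [0.703, 0.072, 0.704, -0.072]
contact_force: [0.2, -0.7, -0.5]
gripper_width: 0.994
[0.61123969 0.04959237 0.27024232] [[-0.     0.204  0.979]
 [-0.     0.979 -0.204]
 [-1.    -0.    -0.   ]] [ 0.25  0.38 -0.57  1.61  0.22  1.21 -0.57] 2.9 [[ 0.979  0.194  0.058  0.626]
 [-0.203  0.94   0.276  0.12 ]
 [-0.001 -0.282  0.959  0.434]
 [ 0.     0.     0.     1.   ]]
```

View pics/w1.png

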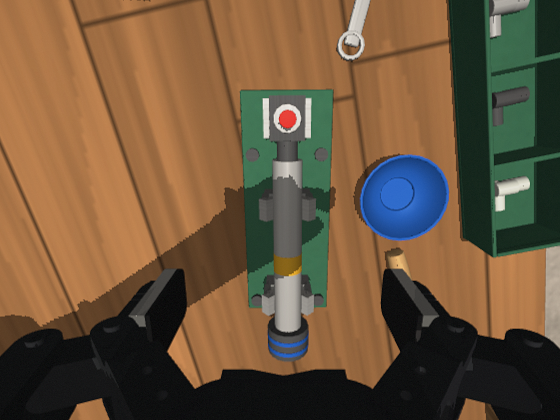

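The rod runs vertically in the wrist view, as wanted: pin at (287,119), band at (287,266).

```bash
python3 - <<'E'
from h import *
s=load('w1'); P=cloud(s)
h=cv2.cvtColor(s['p'],cv2.COLOR_RGB2HSV); H,S,V=[h[...,i].astype(int) for i in range(3)]
red=((H<6)|(H>174))&(S>150)&(V>60); red[160:]=0; red[:,:200]=0; red[:,400:]=0
v,u=np.nonzero(red); print('red px',u.mean(),v.mean(),u.min(),u.max(),v.min(),v.max())
q=P[red]; t=q[q[:,2]>.126]; print('handle top',len(t),t.mean(0), t.min(0),t.max(0))
col=(S<60)&(V>150)&(P[...,2]>.088)&(P[...,2]<.098); col[150:]=0; col[:,265:312]&=True; col[:,:265]=0; col[:,310:]=0
v,u=np.nonzero(col); print('collar',u.min(),u.max(),v.min(),v.max(),P[col][:, :].mean(0))
(cx,cy),r=cv2.minEnclosingCircle(np.stack([u,v],1).astype(np.float32)); print(cx,cy,r,w(s,cx,cy,.094))
yel=(H>15)&(H<32)&(S>180)&(P[...,2]>.075)&(P[...,2]<.11)
yel[:,:270]=0; yel[:,305:]=0
v,u=np.nonzero(yel); print('band px',u.min(),u.max(),v.min(),v.max(),P[yel].mean(0)); print(w(s,(u.min()+u.max())/2,(v.min()+v.max())/2,.094))
# bar ridge axis
bar=(P[...,2]>.093)&(P[...,2]<.099); bar[:165]=0;bar[325:]=0; bar[:,:270]=0;bar[:,305:]=0
q=P[bar][:,:2]; c=q.mean(0); d=np.linalg.svd(q-c,full_matrices=False)[2][0]; print('bar',len(q),c,d*np.sign(d[1]))
E
sed -n 1,1p h.py; python3 - <<'E'
import cv2
a=cv2.imread('pics/w1.png'); cv2.imwrite('pics/w1c.png',cv2.resize(a[80:180,230:345],None,fx=5,fy=5,interpolation=cv2.INTER_CUBIC))
E
```

```text
red px 287.06779661016947 118.64406779661017 279 295 110 127
handle top 232 [0.62812271 0.11630056 0.1302373 ] [0.62088791 0.10895189 0.12821914] [0.63530701 0.12354004 0.13194222]
collar 269 305 99 132 [0.62829298 0.11751073 0.09388048]
287.0 112.0 22.203702926635742 [0.62951641 0.12193659 0.094     ]
band px 274 301 255 275 [ 0.59676147 -0.03854634  0.09343944]
[ 0.59743634 -0.0378685   0.094     ]
bar 2744 [ 0.60234702 -0.01329865] [0.19516484 0.98077045]
import numpy as np, cv2
```

View pics/w1c.png

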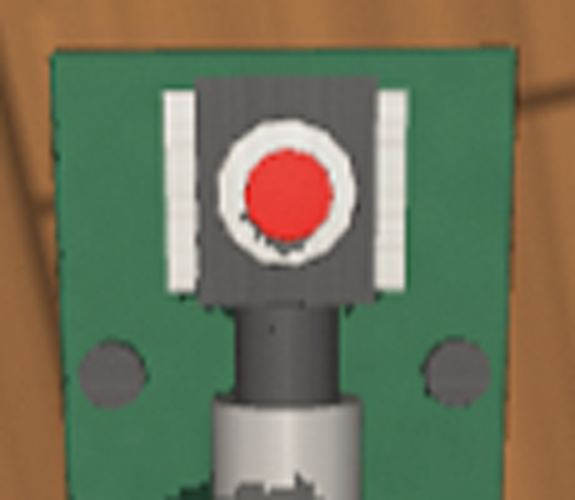

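```bash
python3 -m jog '0 35 1.5 0 0 0 85;0 34 1.5 0 0 0 85;40 0 0 0 0 0 85;40 0 0 0 0 0 85;30 0 0 0 0 0 60'
python3 -m jog '0 0 0 0 0 0 50;0 0 0 0 0 0 50'
python3 - <<'E'
from h import *
print(go([.6281,.1163,.099])); snap('wrist','w2')
E
```

```text
t: 3.4
eef_pos: [0.6273, 0.1166, 0.158]
tool_rot: [0.703, 0.072, 0.704, -0.072]
contact_force: [-0.3, 0.2, -0.1]
gripper_width: 0.851
t: 3.6
eef_pos: [0.6284, 0.1168, 0.1609]
tool_rot: [0.703, 0.072, 0.704, -0.072]
contact_force: [0.3, 0.4, 1.3]
gripper_width: 0.588
[61.9 -0.6 -0.2]
```

View pics/w2.png

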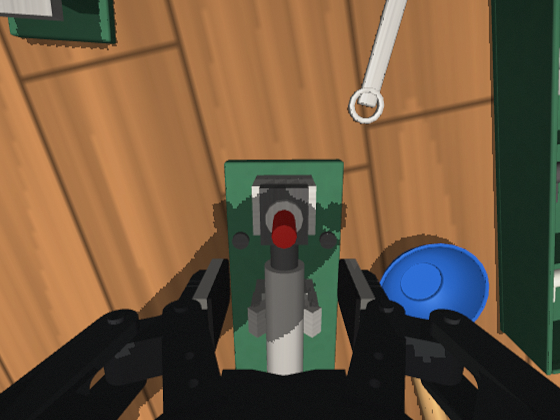

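The handle at column 284 is centred between the pads (229 and 340). I'll descend and grip.

```bash
python3 -m jog '30 -0.5 0 0 0 0 45;22 0 0 0 0 0 40;9 0 0 0 0 0 40;0 0 0 0 0 0 40' 
python3 -m jog '0 0 0 0 0 0 5;0 0 0 0 0 0 5;0 0 0 0 0 0 5;0 0 0 0 0 0 5;0 0 0 0 0 0 5' 40
python3 - <<'E'
from h import *
print(go([.6281,.1163,.099])); snap('wrist','w3');o,p,M=st();print(o['contact_force'],o['gripper_width'])
E
```

```text
t: 4.05
eef_pos: [0.6285, 0.1162, 0.1]
tool_rot: [0.704, 0.072, 0.703, -0.072]
contact_force: [0.2, -0.8, -0.2]
gripper_width: 0.467
t: 4.55
eef_pos: [0.6292, 0.1169, 0.1006]
tool_rot: [0.704, 0.072, 0.703, -0.071]
contact_force: [1.0, 1.6, 5.8]
gripper_width: 0.157
[ 1.6 -0.8 -0.9]
[0.03965703 1.57701143 6.18099   ] 0.15936489389124897
```

View pics/w3.png

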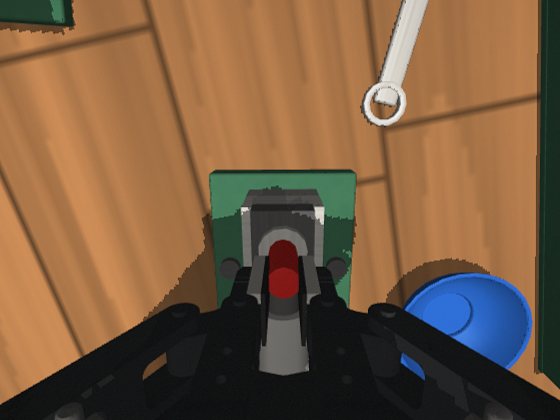

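```bash
python3 -m jog '-5 0 0 0 0 0 5;-10 0 0 0 0 0 5;-15 0 0 0 0 0 5;-15 0 0 0 0 0 5;-15 0 0 0 0 0 5' 
python3 -m jog '-15 0 0 0 0 0 5;-15 0 0 0 0 0 5;-10 0 0 0 0 0 5;0 0 0 0 0 0 5;0 0 0 0 0 0 5'
python3 - <<'E'
from h import *
snap('wrist','w4');snap('scene','s4');o,p,M=st();print(o['contact_force'],o['gripper_width'],p)
a=load('w4')['p'][:,:,::-1];b=load('s4')['p'][:,:,::-1]
cv2.imwrite('pics/c4.png',np.hstack([cv2.resize(a,(400,300)),cv2.resize(b[150:270,220:420],(400,300))]))
s=load('s4')
P=cloud(s);h=cv2.cvtColor(s['p'],cv2.COLOR_RGB2HSV); H,S,V=[h[...,i].astype(int) for i in range(3)]
m=(S<70)&(V>120)&(P[...,2]>.069)&(P[...,2]<.081)&(P[...,0]>.4)&(P[...,0]<.56)&(P[...,1]>.25)&(P[...,1]<.4)
q=P[m][:,:2];print(len(q),cv2.minAreaRect((q*1000).astype(np.float32)),q.mean(0))
E
```

```text
t: 5.1
eef_pos: [0.6281, 0.1162, 0.1611]
tool_rot: [0.704, 0.072, 0.703, -0.072]
contact_force: [-0.6, 0.1, -1.2]
gripper_width: 0.153
t: 5.6
eef_pos: [0.6279, 0.116, 0.1992]
tool_rot: [0.703, 0.072, 0.704, -0.072]
contact_force: [-0.3, 0.7, -1.7]
gripper_width: 0.156
[-0.31085458 -0.02433989 -0.82121174] 0.15577628275628067 [0.62753086 0.11587628 0.19846407]
293 ((480.62835693359375, 321.6064147949219), (63.21636962890625, 73.50331115722656), 75.29673767089844) [0.48343158 0.32106365]
```

View pics/c4.png

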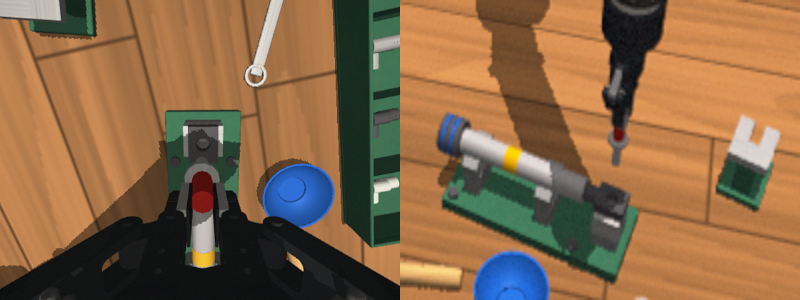

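```bash
python3 -m jog '-6 15 -26 0 0 0 5;-6 15 -26 0 0 0 5;-6 15 -26 0 0 0 5;-6 15 -26 0 0 0 5;-6 15 -26 0 0 0 5' 
python3 -m jog '0 0 0 0 0 0 5;0 0 0 0 0 0 5;0 0 0 0 0 0 5'
python3 - <<'E'
from h import *
snap('wrist','w5');o,p,M=st();print(o['contact_force'],o['gripper_width'],p,o['q'].round(2))
s=load('w5')
P=cloud(s);h=cv2.cvtColor(s['p'],cv2.COLOR_RGB2HSV); H,S,V=[h[...,i].astype(int) for i in range(3)]
m=(P[...,2]>.069)&(P[...,2]<.081)&(P[...,0]>.4)&(P[...,0]<.56)&(P[...,1]>.25)&(P[...,1]<.4)
q=P[m][:,:2];print(len(q),cv2.minAreaRect((q*1000).astype(np.float32)),q.mean(0),P[m].mean(0))
cv2.imwrite('pics/m5.png',m.astype(np.uint8)*255)
E
```

```text
t: 6.2
eef_pos: [0.5145, 0.2163, 0.2288]
tool_rot: [0.703, 0.071, 0.704, -0.072]
contact_force: [0.2, -0.0, -0.5]
gripper_width: 0.149
t: 6.5
eef_pos: [0.5165, 0.2146, 0.2287]
tool_rot: [0.703, 0.072, 0.704, -0.073]
contact_force: [1.0, -0.5, -1.0]
gripper_width: 0.153
[-0.04755855  0.08551128 -0.7085095 ] 0.15904178811225111 [0.51658587 0.2145349  0.22870798] [ 0.01  0.34 -0.64  1.78  0.22  1.1  -0.91]
5246 ((479.52923583984375, 320.92559814453125), (64.15374755859375, 70.70968627929688), 74.77305603027344) [0.48245577 0.32123768] [0.48245577 0.32123768 0.07534658]
```

View pics/w5.png

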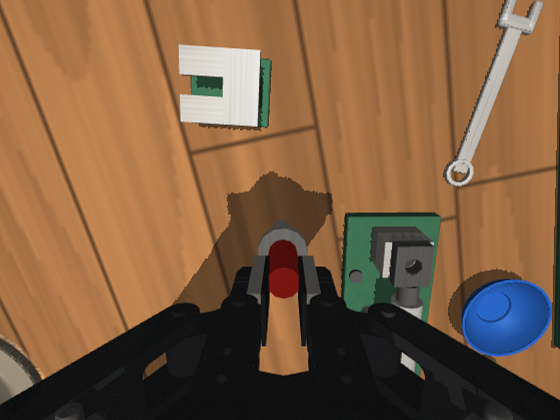

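View pics/m5.png

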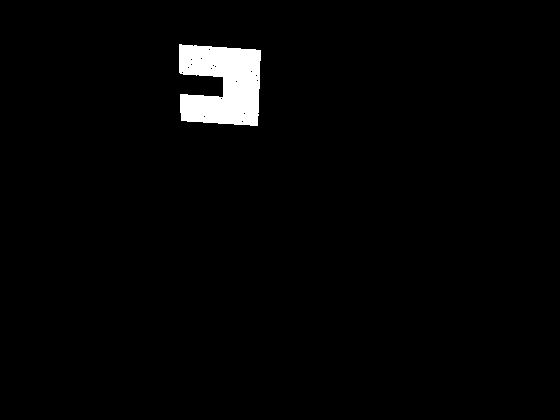

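```bash
python3 - <<'E'
from h import *
s=load('w5'); x=np.array([.965,-.263]);y=np.array([.263,.965])
for u,v in((222.5,76.5),(223,97),(180,74),(180.5,95),(260.5,50),(258,126),(179,45),(181,122)): print(u,v,w(s,u,v,.075)[:2].round(4))
P=cloud(s); m=(P[...,2]>.069)&(P[...,2]<.081)&(P[...,0]>.4)&(P[...,0]<.56)&(P[...,1]>.25)&(P[...,1]<.4)
q=P[m][:,:2]; a=q@x; b=q@y
c=np.array([.4747,.3222]);
print('x ext',np.percentile(a,[.3,99.7])-c@x,'y ext',np.percentile(b,[.3,99.7])-c@y)
n=(a-c@x<-2e-3)&(a-c@x>-.025); bb=np.sort(b[n]-c@y); i=np.argmax(np.diff(bb)); print('notch y',bb[i],bb[i+1])
mid=abs(b-c@y)<.006; print('closed',np.percentile(a[mid]-c@x,[0.5,2,5]))
# held pin
snap('side','d5'); snap('scene','s5')
d=load('s5')['p'][:,:,::-1]; f=load('d5')['p'][:,:,::-1]
cv2.imwrite('pics/c5.png',np.hstack([cv2.resize(d[130:250,280:440],(400,300)),cv2.resize(f[90:210,180:340],(400,300))]))
print(go([.4747,.3222,.150]))
E
```

```text
222.5 76.5 [0.4845 0.3279]
223 97 [0.4806 0.3111]
180 74 [0.4483 0.3375]
180.5 95 [0.4436 0.3205]
260.5 50 [0.5222 0.3419]
258 126 [0.5058 0.2801]
179 45 [0.4541 0.36  ]
181 122 [0.4374 0.2979]
x ext [-0.02999061  0.04028194] y ext [-0.03186421  0.03182763]
notch y -0.008564011822906503 0.008322909556576163
closed [0.00850927 0.00865694 0.00954673]
[ 78.8  96.7 -62.8]
```

View pics/c5.png

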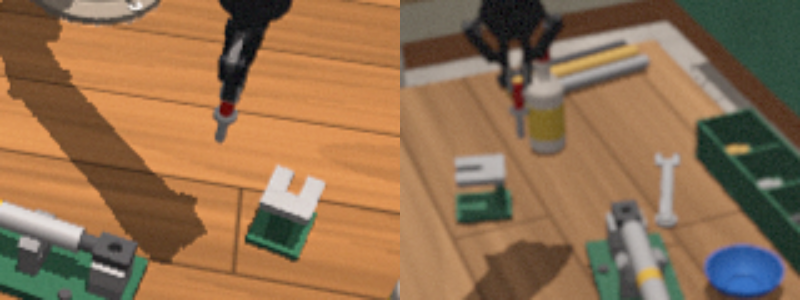

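```bash
python3 -m jog '0 24 -16 0 0 0 5;0 24 -16 0 0 0 5;0 24 -16 0 0 0 5;0 24.7 -14.8 0 0 0 5;10 0 0 0 0 0 5' 
python3 -m jog '30 0 0 0 0 0 5;25 0 0 0 0 0 5;0 0 0 0 0 0 5;0 0 0 0 0 0 5'
python3 - <<'E'
from h import *
snap('wrist','w6');snap('scene','s6');snap('side','d6');print(go([.4747,.3222,.087]))
d=load('s6')['p'][:,:,::-1]; f=load('d6')['p'][:,:,::-1]
cv2.imwrite('pics/c6.png',np.hstack([cv2.resize(d[160:250,350:470],(400,300),interpolation=2),cv2.resize(f[100:190,160:280],(400,300),interpolation=2)]))
E
```

```text
t: 7.15
eef_pos: [0.4725, 0.3283, 0.2206]
tool_rot: [0.704, 0.071, 0.703, -0.068]
contact_force: [-0.2, 0.3, -0.4]
gripper_width: 0.156
t: 7.55
eef_pos: [0.4743, 0.3225, 0.1643]
tool_rot: [0.703, 0.072, 0.704, -0.072]
contact_force: [0.1, 0.5, 0.2]
gripper_width: 0.158
[78.9 -1.7 -0. ]
```

View pics/c6.png

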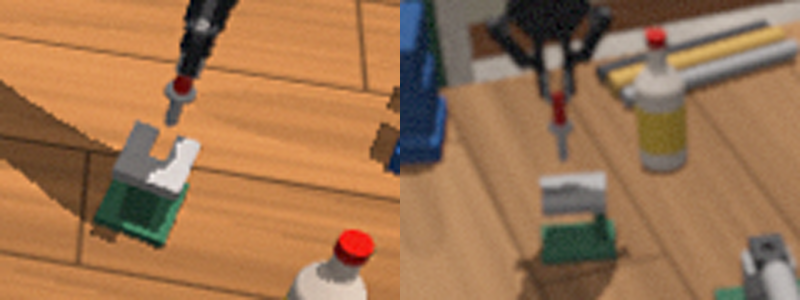

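View pics/w6.png

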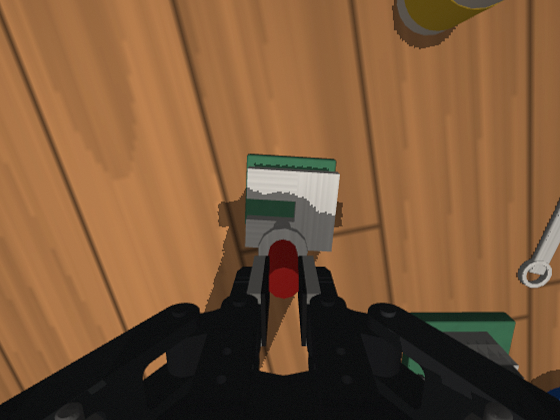

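```bash
python3 - <<'E'
from h import *
ps=[]
for i in range(4): 
    snap('wrist','w7'); ps.append(st()[1])
print(np.round(ps,4), np.mean(ps,0).round(4))
s=load('w7'); P=cloud(s); 
m=(P[...,2]>.13)&(P[...,2]<.168); m[:200]=0; m[262:]=0; m[:,:250]=0; m[:,315:]=0
h=cv2.cvtColor(s['p'],cv2.COLOR_RGB2HSV); m&=(h[...,1]<60)
v,u=np.nonzero(m); print(u.min(),u.max(),v.min(),v.max(),np.percentile(P[m][:,2],[5,50,95]))
ty=np.array([.204,.979]);tz=np.array([.979,-.204]); c=np.mean(ps,0)[:2]
q=P[m]; t=q[q[:,2]>np.percentile(q[:,2],50)-.002]
print('y ext',np.percentile(t[:,:2]@ty-c@ty,[0,1,99,100]),'z ext',np.percentile(t[:,:2]@tz-c@tz,[0,1,99,100]))
red=((h[...,0]<6)|(h[...,0]>174))&(h[...,1]>150); red[:230]=0; r=P[red]; r=r[r[:,2]>np.nanmax(r[:,2])-.004]
print('top',len(r),r.mean(0),(r[:,:2]@ty-c@ty).mean(),(r[:,:2]@tz-c@tz).mean(), np.nanmax(r[:,2]))
E
```

```text
[[0.4748 0.3237 0.1659]
 [0.4746 0.3236 0.1657]
 [0.4745 0.3236 0.1655]
 [0.4743 0.3235 0.1652]] [0.4746 0.3236 0.1656]
258 307 225 255 [0.15487624 0.1581537  0.15931594]
y ext [-0.0027574  -0.00215862  0.01305202  0.01356931] z ext [-0.01420005 -0.0136512   0.01238898  0.01299059]
top 16 [0.46848168 0.32754308 0.20076784] 0.002624783906963496 -0.006761585097509695 0.2021027439826616
```

```bash
python3 -m jog '20 -1 1 0 0 0 5;15 0 0 0 0 0 5;8 0 0 0 0 0 5;0 0 0 0 0 0 5' 
python3 -m jog '8 0 0 0 0 0 5;8 0 0 0 0 0 5;0 0 0 0 0 0 5'
python3 -m jog '8 0 0 0 0 0 5;6 0 0 0 0 0 5;0 0 0 0 0 0 5;0 0 0 0 0 0 5'
python3 - <<'E'
from h import *
snap('wrist','w8');snap('scene','s8');snap('side','d8');print(go([.4747,.3222,.088]))
d=load('s8')['p'][:,:,::-1]; f=load('d8')['p'][:,:,::-1]
cv2.imwrite('pics/c8.png',np.hstack([cv2.resize(d[160:250,350:470],(400,300),interpolation=2),cv2.resize(f[100:190,160:280],(400,300),interpolation=2)]))
E
```

```text
t: 8.3
eef_pos: [0.4739, 0.3214, 0.1201]
tool_rot: [0.703, 0.071, 0.704, -0.072]
contact_force: [-0.0, 0.1, -0.6]
gripper_width: 0.153
t: 8.6
eef_pos: [0.4742, 0.3216, 0.1043]
tool_rot: [0.703, 0.071, 0.704, -0.072]
contact_force: [0.7, -0.5, -1.9]
gripper_width: 0.153
t: 9.0
eef_pos: [0.4746, 0.322, 0.0912]
tool_rot: [0.703, 0.072, 0.704, -0.072]
contact_force: [0.6, -0.7, -0.5]
gripper_width: 0.156
[ 3.7 -0.1 -0.2]
```

View pics/c8.png

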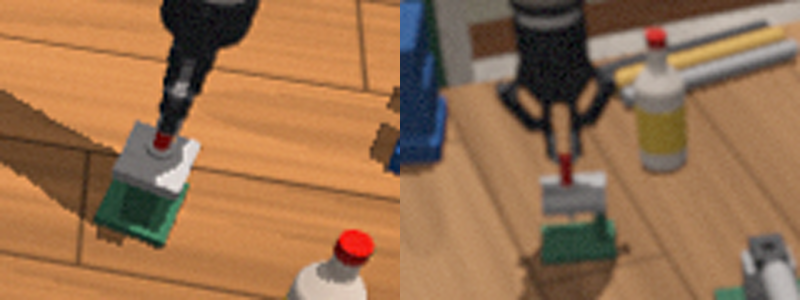

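View pics/w8.png

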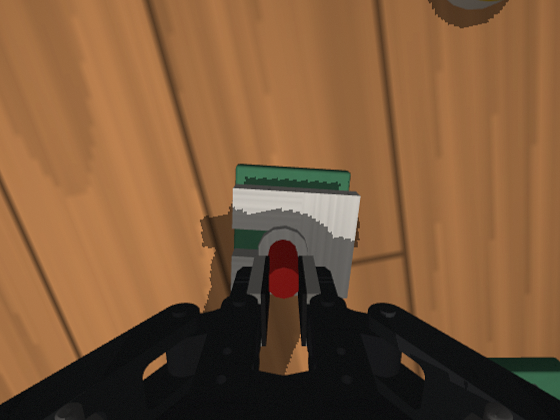

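The shank is in the notch, with the collar about 3 mm above the plate. I'll lower the rest of the way in small steps until contact shows.

```bash
python3 -m jog '2 0 0 0 0 0 5;0 0 0 0 0 0 5;0 0 0 0 0 0 5' 
python3 -m jog '1.5 0 0 0 0 0 5;0 0 0 0 0 0 5;0 0 0 0 0 0 5' 
```

```text
t: 9.45
eef_pos: [0.4747, 0.322, 0.0894]
tool_rot: [0.703, 0.072, 0.703, -0.072]
contact_force: [0.4, -0.3, -0.9]
gripper_width: 0.154
t: 9.75
eef_pos: [0.4749, 0.3224, 0.0885]
tool_rot: [0.704, 0.072, 0.703, -0.072]
contact_force: [-1.7, -1.4, 5.6]
gripper_width: 0.156
```

```bash
python3 -m jog '0 0 0 0 0 0 25;0 0 0 0 0 0 50;0 0 0 0 0 0 60;0 0 0 0 0 0 60;0 0 0 0 0 0 60' 
python3 -m jog '-10 0 0 0 0 0 60;-20 0 0 0 0 0 60;-30 0 0 0 0 0 60;-30 0 0 0 0 0 60;-30 0 0 0 0 0 60'
python3 -m jog '0 -20 0 0 0 0 60;0 -25 0 0 0 0 60;0 0 0 0 0 0 60;0 0 0 0 0 0 60'
python3 - <<'E'
from h import *
snap('wrist','w9');s=load('w9'); print(st()[1])
P=cloud(s);h=cv2.cvtColor(s['p'],cv2.COLOR_RGB2HSV)
red=((h[...,0]<6)|(h[...,0]>174))&(h[...,1]>150); 
lab,L=cv2.connectedComponentsWithStats(red.astype(np.uint8))[1:3]
for i in range(1,len(L)):
    if L[i,4]>60:
        r=P[lab==i]; t=r[r[:,2]>np.nanmax(r[:,2])-.006]; print(L[i],t.mean(0),len(t))
E
```

```text
t: 10.25
eef_pos: [0.4747, 0.322, 0.0878]
tool_rot: [0.703, 0.072, 0.704, -0.072]
contact_force: [-0.8, -0.2, -0.0]
gripper_width: 0.702
t: 10.75
eef_pos: [0.4745, 0.3222, 0.2098]
tool_rot: [0.704, 0.072, 0.703, -0.071]
contact_force: [0.3, 0.3, -0.8]
gripper_width: 0.701
t: 11.15
eef_pos: [0.4659, 0.2779, 0.2087]
tool_rot: [0.704, 0.072, 0.703, -0.072]
contact_force: [-0.2, 1.1, 0.5]
gripper_width: 0.7
[0.46575569 0.27864187 0.20853579]
[272 140  21  23 351] [0.47395227 0.32224724 0.1172337 ] 329
```

View pics/w9.png

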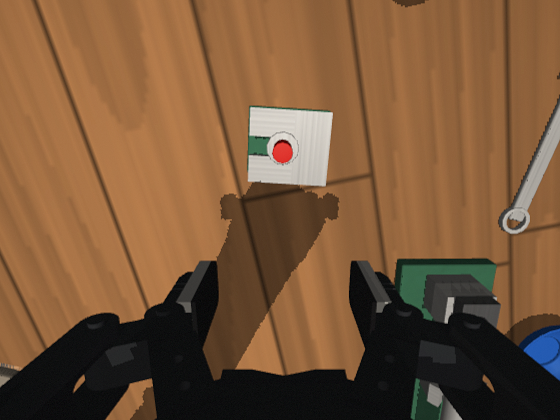

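The pin hangs upright in the seat: handle top at (0.474, 0.322, 0.117), seat at (0.475, 0.322). Next I'll go over the band.

```bash
python3 -m jog '0 -35 24 0 0 0 75;0 -35 24 0 0 0 75;0 -35 24 0 0 0 75;0 -35 24 0 0 0 75;0 -35 24 0 0 0 75' 
python3 -m jog '0 -35 24 0 0 0 75;0 -35 24 0 0 0 75;0 -38 25 0 0 0 75;0 0 0 0 0 0 75;0 0 0 0 0 0 75'
python3 - <<'E'
from h import *
snap('wrist','w10');snap('scene','s10');s=load('s10')
P=cloud(s);h=cv2.cvtColor(s['p'],cv2.COLOR_RGB2HSV)
print(st()[1],go([.5969,-.038,.09]))
s=load('w10');P=cloud(s); bar=(P[...,2]>.092)&(P[...,2]<.1); q=P[bar][:,:2]; c=q.mean(0); d=np.linalg.svd(q-c,full_matrices=False)[2][0]; d*=np.sign(d[1]);print(len(q),c,d)
n=np.array([d[1],-d[0]]); print('perp offset TCP target',(np.array([.5969,-.038])-c)@n)
E
```

```text
t: 11.7
eef_pos: [0.5487, 0.0821, 0.2082]
tool_rot: [0.704, 0.071, 0.703, -0.071]
contact_force: [0.5, 0.6, -0.3]
gripper_width: 0.88
t: 12.2
eef_pos: [0.5982, -0.0384, 0.2076]
tool_rot: [0.703, 0.073, 0.704, -0.072]
contact_force: [-0.3, -0.1, 0.2]
gripper_width: 0.876
[ 0.59759855 -0.03597107  0.20789583] [117.9  -2.3  -0.2]
6635 [ 0.60059654 -0.02231711] [0.19544862 0.98071394]
perp offset TCP target -0.0005600500568979287
```

View pics/w10.png

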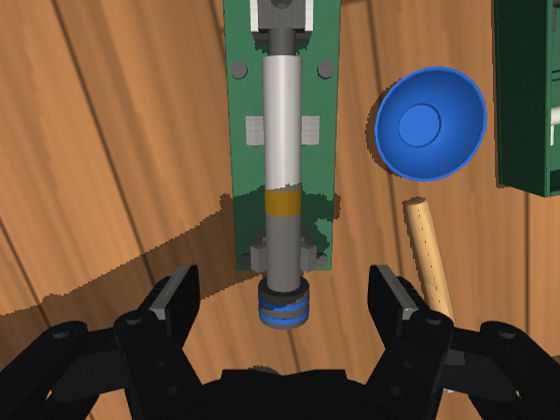

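```bash
python3 -m jog '30 -1.5 0 0 0 0 65;30 0 0 0 0 0 65;25 0 0 0 0 0 65;0 0 0 0 0 0 65;0 0 0 0 0 0 65' 
python3 - <<'E'
from h import *
snap('wrist','w11'); print(st()[1],go([.5971,-.0383,.057]))
E
```

```text
t: 12.8
eef_pos: [0.5973, -0.0379, 0.1235]
tool_rot: [0.704, 0.071, 0.704, -0.071]
contact_force: [-0.3, -0.0, 0.2]
gripper_width: 0.757
[ 0.59811475 -0.03821628  0.12434761] [67.3 -0.3 -1.1]
```

View pics/w11.png

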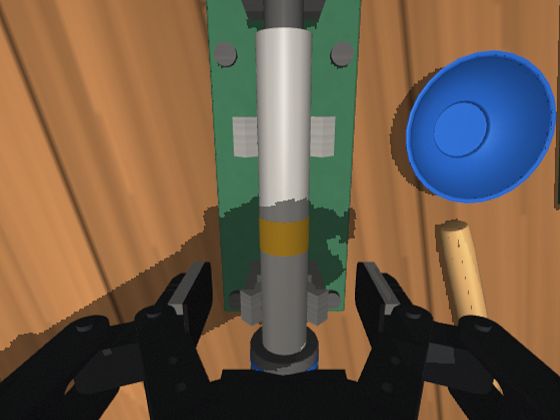

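```bash
python3 -m jog '25 0 0 0 0 0 65;25 0 0 0 0 0 65;17 0 0 0 0 0 65;0 0 0 0 0 0 65;0 0 0 0 0 0 65' 
python3 -m jog '0 0 0 0 0 0 20;0 0 0 0 0 0 20;0 0 0 0 0 0 20;0 0 0 0 0 0 20;0 0 0 0 0 0 20' 80
python3 -m jog '0 0 0 0 0 0 20;0 0 0 0 0 0 20' 110
python3 - <<'E'
from h import *
snap('wrist','w12'); print(st()[1],go([.5971,-.0383,.057]))
E
```

```text
t: 13.35
eef_pos: [0.598, -0.0393, 0.0569]
tool_rot: [0.704, 0.072, 0.703, -0.072]
contact_force: [0.6, 1.0, 1.4]
gripper_width: 0.759
t: 13.85
eef_pos: [0.5974, -0.0395, 0.0576]
tool_rot: [0.704, 0.072, 0.703, -0.072]
contact_force: [-5.0, -0.5, 10.7]
gripper_width: 0.336
t: 14.05
eef_pos: [0.5974, -0.0395, 0.0579]
tool_rot: [0.704, 0.072, 0.703, -0.072]
contact_force: [-4.2, 0.6, 12.8]
gripper_width: 0.321
[ 0.59734174 -0.03942676  0.05781066] [ 0.8  1.1 -0.5]
```

View pics/w12.png

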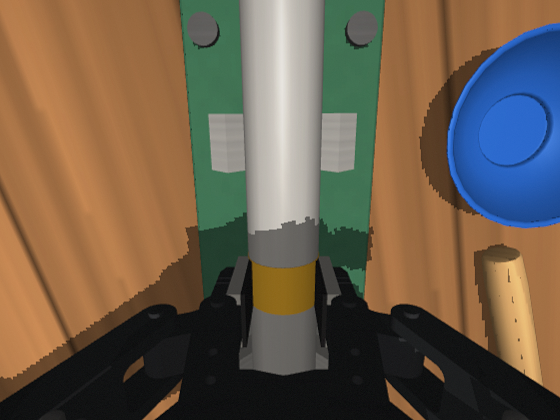

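```bash
python3 -m jog '-4 0 0 0 0 0 20;-6 0 0 0 0 0 20;-8 0 0 0 0 0 20;0 0 0 0 0 0 20;0 0 0 0 0 0 20' 
python3 - <<'E'
from h import *
snap('wrist','w13'); snap('scene','s13');s=load('w13');P=cloud(s)
z0=st()[1]; print(z0)
bar=(P[...,2]>.105)&(P[...,2]<.125); bar[:,:245]=0;bar[:,330:]=0;bar[255:]=0
q=P[bar]; 
for v in(10,60,120,180,230): print(v,np.nanmax(P[v,245:325,2]))
d=s=load('s13')['p'][:,:,::-1]; cv2.imwrite('pics/c13.png',cv2.resize(d[160:260,220:420],(800,400),interpolation=2))
E
```

```text
t: 14.6
eef_pos: [0.5973, -0.0397, 0.074]
tool_rot: [0.704, 0.072, 0.703, -0.072]
contact_force: [-0.1, -0.5, -6.1]
gripper_width: 0.32
[ 0.59693298 -0.03971843  0.07358428]
10 0.11297423092454481
60 0.1141482397402266
120 0.1129915964331398
180 0.11302141206376275
230 0.11320889663955049
```

View pics/c13.png

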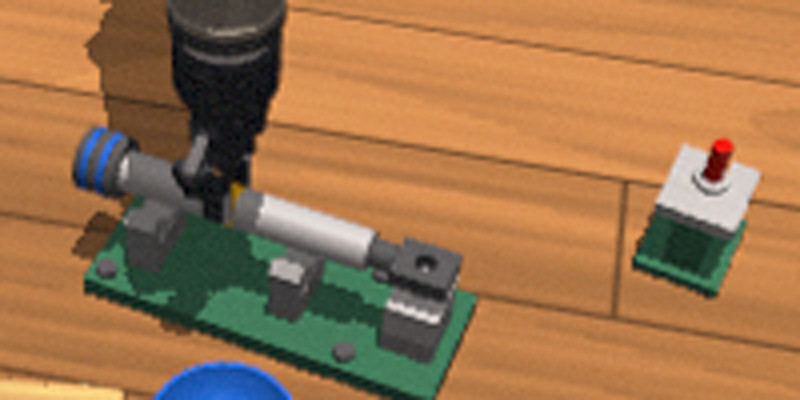

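Bar top is at 0.113 along its whole length, so it is level, and the full weight (6 N) is carried. I'll continue up.

```bash
python3 -m jog '-8 0 0 0 0 0 20;-12 0 0 0 0 0 20;-15 0 0 0 0 0 20;-15 0 0 0 0 0 20;-15 0 0 0 0 0 20' 
python3 -m jog '-12 0 0 0 0 0 20;-8 0 0 0 0 0 20;-4 0 0 0 0 0 20;0 0 0 0 0 0 20;0 0 0 0 0 0 20'
python3 -m jog '0 0 0 0 0 0 20;0 0 0 0 0 0 20;0 0 0 0 0 0 20;0 0 0 0 0 0 20;0 0 0 0 0 0 20'
python3 - <<'E'
from h import *
snap('wrist','w14'); snap('scene','s14');s=load('w14');P=cloud(s)
o,p,M=st(); print(p,o['contact_force'],o['torque'],o['gripper_width'])
for v in(10,60,120,180,230): 
    i=np.nanargmax(P[v,245:325,2]); print(v,P[v,245+i])
d=load('s14');P=cloud(d);h=cv2.cvtColor(d['p'],cv2.COLOR_RGB2HSV)
red=((h[...,0]<6)|(h[...,0]>174))&(h[...,1]>150)&(P[...,0]>.42)&(P[...,0]<.53)&(P[...,1]>.28)&(P[...,1]<.36); print('pin',P[red].mean(0),P[red].max(0))
cv2.imwrite('pics/c14.png',cv2.resize(d['p'][100:300,130:470,::-1],(800,470),interpolation=2))
E
```

```text
t: 15.2
eef_pos: [0.5976, -0.0395, 0.1409]
tool_rot: [0.704, 0.072, 0.703, -0.072]
contact_force: [0.1, -0.6, -5.9]
gripper_width: 0.321
t: 15.7
eef_pos: [0.5968, -0.0397, 0.1623]
tool_rot: [0.703, 0.072, 0.704, -0.072]
contact_force: [0.1, 0.6, -5.9]
gripper_width: 0.321
t: 16.2
eef_pos: [0.5972, -0.0396, 0.1628]
tool_rot: [0.703, 0.072, 0.703, -0.072]
contact_force: [0.4, -0.3, -6.8]
gripper_width: 0.322
[ 0.59723641 -0.03962374  0.16288263] [ 0.10253323 -0.24416429 -6.89319242] [-0.00946363  0.00350808  0.00504016] 0.32147478610233626
10 [0.61686533 0.06359292 0.20242653]
60 [0.61544533 0.04844666 0.20236581]
120 [0.61182735 0.02898459 0.20221307]
180 [0.60893943 0.00723679 0.20200983]
230 [ 0.60384021 -0.01217565  0.20196434]
pin [0.47903006 0.32100642 0.10673021] [0.48699729 0.32748745 0.11995569]
```

View pics/c14.png

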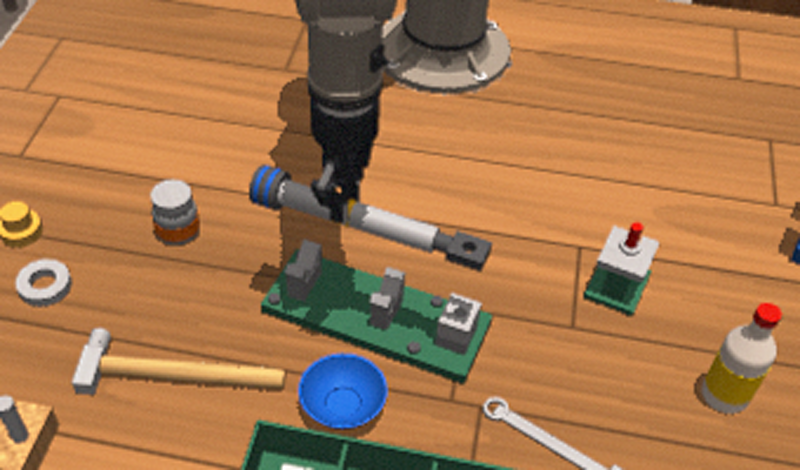

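The rod axis is at 0.186 m (a rise of about 106 mm), level and steady, and the pin is parked. I'll hand in now.

```bash
python3 -c "
from station import bot
print(bot.hand_in())"
```

```text
the job is handed in; nothing more can be done
None
```

I drew the pin straight up out of the eye with the rod still in its V-blocks, then hung it in the side notch of the pin rest and let go. After that I gripped the rod at the yellow band with 110 N and lifted it straight up. The job was handed in at about 16 s of the 51 s allowed, with the rod still held.

My last checks, with no failures and no disagreements:
- **Pin:** it sits upright, less than 1 mm from the seat across. The top of its handle measured 117 mm up, as expected with the collar flat on the plate. It was still there in the last scene picture.
- **Rod:** its axis is about 186 mm up, a rise of about 106 mm. Its top is level within 0.5 mm over 75 mm, and it is steady, with about 6–7 N on the wrist, which matches the rod's weight. In the last picture it is clear of the fixture.
- **Bystanders:** nothing looked moved in the last scene picture; I did not measure their positions.

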